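# Arm the spot welder and hold the weld cover down on the cell jig

### The arm

A 7-joint arm with a two-finger parallel gripper is mounted at the origin on the work surface. World frame = base frame: x ahead of the robot, y to its left, z up, the work surface at z = 0. Lengths are in m, angles in rad, forces in N, time in s.
With the tool pointing down it reaches from about 0.4 to 0.875 m from the base axis. Payload 6.5 kg.
Tool frame: the origin (TCP) lies at the very end of the fingers, on their centre line; the grasp point (between the pads) lies 19 mm behind it; z points along the fingers, y is the line along which they close (so a half turn about z gives the same grasp; the last joint's range is limited). The gripper opens to 88 mm and grips with 3 to 60 N. Pads are 18 mm wide; open, the fingers measure 123 mm over their backs; the gripper's body (75 mm by 187 mm) begins 45 mm behind the grasp point.
Start: joints at [1.268, 0.536, -0.004, 1.538, 0.003, 1.067, -0.071], TCP at [0.152, -0.632, 0.239] pointing down, gripper open.
Joint ranges: [-2.7, 2.7], [-0.37, 2.16], [-1.27, 1.26], [0.24, 2.4], [-1.31, 4.45], [0.19, 1.91], [-2.76, 2.76]. Speed limits (rad/s): [2.39, 2.39, 3.14, 3.14, 3.14, 3.14, 3.14].

### API

Orientations are given as a rotation vector (axis times angle).
In Python, from bench import robot gives the robot as it stands.
- The arm moves only by the tool inch_along, called after "Request:" by a JSON object that holds its "op" and its "data". Schema: {"type":"object","properties":{"steps":{"type":"array","items":{"type":"array","items":{"type":"number"},"minItems":4,"maxItems":4},"minItems":1,"maxItems":10},"jaw":{"type":"number"},"only":{"type":"string"},"quiet":{"type":"boolean"},"lines":{"type":"string"}},"required":["steps"],"additionalProperties":false}. steps is a list of rows, 1 to 10 of them, each of 4 numbers: dx, dy, dz in shares of the most that a row can go, 1 being 62.5 mm, then a turn about the tool's z in parts of the range, where 1.0 means 90 degrees; each row shifts and turns the commanded pose from where the row before left it, along the tool's axes as they then stand; what a row does not reach is not made up. A row lasts 1/8 s, in which the tool goes at most 0.0625 m and 0.188 rad, less where a joint would pass 70% of its speed; a pose out of reach is approached as far as the arm can. jaw is the finger opening in m, set as the call begins (left out keeps the last). The fingers move at their own pace and stop on an object; the grip force is fixed at half the most. Time passes only in rows, so rows that do not move let the fingers close. The tool returns the time, the measured TCP pose, the force, the opening and the grip force at its end. only (a regular expression) keeps the lines of the reply that match it, lines (a string "A,B") keeps lines A to B, and quiet returns only ok. Shift and turn numbers lie between -1 and 1, and a call with a number outside is refused. Input that does not fit is refused with a message, and nothing moves.
- robot.get_obs(): the state, without advancing time (a new reading comes with each control period).
- robot.snapshot(name): name is "scene" or "top" or "wrist"; returns a dict with "color" (400x640x3 uint8, red, green, blue), "vertical_fov" (degrees; the focal length in pixels is half the picture's height over the tangent of half this angle, whatever the lens; pixels are square), "cx", "cy" (the principal point, pixels), "k1" (the pictures are not rectified: a ray, as slopes to the right and down, at radius r is drawn at 1 + k1 r^2 times it, then the intrinsics apply), "view" (4x4, takes a point from world to camera coordinates). Camera axes: x right, y up, looking along -z (the intrinsics and any distortion apply to the point x, -y, -z); pixel columns grow to the right and rows downward; lengths in m; the calibration is good to about 2 mm. A picture is of the moment at which its call begins. There is no depth.
- robot.finish_job(): hands the job in; it is judged then, once.
The state is a dict: "time": time; "joints": joint angles; "joint_vel": joint speeds; "effort": joint torques, N m; "position": TCP position; "ee_rot": TCP orientation; "contact_force": force on the tool from outside, world axes, zero at the start; "torque": the same for the moment, N m; "opening": finger opening in m; "grip_force": force on a finger pad.
Only numpy, scipy, OpenCV 4.12 (cv2) and the standard library are available. Lean on these libraries where they do the work, as an engineer would, in place of code of your own. Each camera call takes 0.05 s, during which the arm holds its last target. There are 200 camera calls.

### The job

Arm the spot welder: turn the spring-return switch on the weld controller clockwise to its stop and let go so that it springs back. Then take the long weld cover by its grip, slide it level over the cells, under the electrodes without knocking them, with the grip at the end away from the weld head, until it drops onto the two locating pins, and press it fully down onto the cells; finish there, still pressing it home for the weld. Leave the short cover and everything else on the bench where it is.

Things in the scene. Friction and masses are not known exactly. Their poses are not given: they have to be found in the camera images.
- controller: weld controller, a grey box 120 (x) x 110 (y) x 71 mm high with a black top, fixed to the bench. Origin: centre of its underside, z up; its x axis points away from the robot at yaw 0.
- switch (a joint): angle of the spring-return switch on the controller's top, rad: 0 at rest, grows CLOCKWISE seen from above to the stop at 1.1; the spring resists with 0.04 Nm at rest to 0.17 Nm at the stop and turns it back when let go. A black bar 44 x 13 mm on a 44 mm disc 4 mm thick; the bar lies along the controller's x axis at 0, its top 109 mm above the bench, the controller's top at 71 mm.
- switch_grip (a point): point on the switch's vertical axis, 98 mm above the bench (27 mm above the controller's top), the height at which to grip the bar; it lies 12 mm to the -x side of the controller's centre.
- station: welding station fixed to the bench: cell jig and bench weld head on one steel base 130 mm wide (x), y from -130 to 360 mm. Origin: on the bench under the middle of the jig; z up, y along the jig towards the weld head. The black weld head is 70 mm wide, from y = 150 mm on, 185 to 337 mm high.
- jig_home (a point): middle of the flat tops of the jig's 2 x 6 upright grey-green cells (rows at x = +-13 mm, y from -59 to 59 mm of the station), 81 mm above the bench: the home plane, on which the cover's underside rests when fully pressed down.
- lifter0 (a joint): how far one of the jig's four spring lifters is pressed down, m: 0 when free, 0.005 with the cover home. The lifters (8 mm rods) stand at x = +-33, y = +-72 mm of the station, tops 86 mm above the bench when free, 5 mm above the cells. They carry the dropped-on cover 3 to 4 mm above home; pushing it home takes about 11 N more than its weight.
- electrodes: two vertical copper electrodes (6 mm diameter, at x = 6 and 20, y = 55 mm of the station) and their arms running back to the weld head (y from 42 mm on, 189 to 210 mm above the bench). Their tips are 126 mm above the bench and overhang the far part of the cover. Frame the same as station. Not to be knocked.
- pin_head (a point): axis of the locating pin nearer the weld head (x = 0, y = 80 mm of the station), at the home plane 81 mm above the bench. The pin is 10 mm in diameter with a tapered nose, 4 mm across at the tip, 92 mm above the bench.
- pin_near (a point): axis of the other locating pin (x = 0, y = -80 mm of the station), away from the weld head, the same size and height, at the home plane 81 mm above the bench.
- cover: the long weld cover, a brown phenolic plate 84 (x) x 200 (y) x 8 mm, 0.24 to 0.39 kg, with two long windows, lying flat. Origin: centre of its underside; z up, y along it from the grip's end to the other. The black grip bar, 14 mm wide (x), 60 mm long (y), its top 44 mm above the underside, stands on the middle line, centred at y = -30 mm.
- cover_grip (a point): middle of the cover's grip bar, 31 mm above the underside, the height at which to grip it with the fingers closing along the cover's x axis.
- bush_far (a point): centre, on the underside, of the blind 13 mm pin hole at the cover's end away from the grip (y = 80 mm of the cover); a square steel bush 24 mm wide closes it on top, 16 mm above the underside. It belongs on pin_head.
- bush_near (a point): the same at the cover's grip end (y = -80 mm of the cover); it belongs on pin_near.
- short_cover: a weld cover for a smaller pack, the same but 150 mm long, its grip near the middle; not wanted. Origin: centre of its underside. The two covers swap places from start to start.
- cell_a: loose cell standing upright, 18 mm diameter, 65 mm high. Origin: centre of its underside.
- cell_b: another loose upright cell, the same. Origin: centre of its underside.
- holder: orange comb-like cell holder 20 x 150 x 15 mm lying flat. Origin: centre of its underside.
- tape: roll of amber tape, 70 mm diameter, 18 mm high, lying flat. Origin: centre of its underside.
- cell_case: grey plastic cell case 24 x 78 x 22 mm. Origin: centre of its underside.
- cutters: side cutters with red handles, 170 mm long, lying flat. Origin: middle of the underside.
- pack: finished pack in blue sleeve, 75 x 115 x 68 mm. Origin: centre of its underside.

How it is judged:
On the way, in this order (a step that is already met when the one before it is completed fails the run):
1. the controller's switch is turned clockwise to its stop (value of joint switch above 0.98 rad), for 0.1 s.
2. the switch is let go and has sprung back (value of joint switch below 0.12 rad and contact force between the fingers and controller below 0.1 N), for 0.1 s.
3. the long cover has dropped onto both locating pins (horizontal distance between bush_far and pin_head below 0.004 m and horizontal distance between bush_near and pin_near below 0.004 m and z of each of bush_far, bush_near in the frame of station below 0.0885 m), for 0.1 s.
At the end, for the whole second after the job is handed in: the long cover is on both pins (each bush within 4 mm of its pin's axis, the grip end away from the weld head) and held pressed home by the robot: both ends of its underside within 2.2 mm of the cells' tops, at rest, the robot pushing on it; the switch is back at rest (below 0.12 rad) (horizontal distance between bush_far and pin_head below 0.004 m and horizontal distance between bush_near and pin_near below 0.004 m and z of each of bush_far, bush_near in the frame of station below 0.0832 m and contact force between any of the fingers, the arm and cover above 3 N and linear speed of cover below 0.02 m/s and value of joint switch below 0.12 rad); the arm keeps its last pose, push and grip.
It fails at once if the electrodes are knocked (contact force between electrodes and anything else above 3 N).
It fails at once if the short cover is shifted by more than 30 mm (distance of short_cover from where it was at the start of the episode above 0.03 m).
It fails at once if a loose cell is shifted or knocked over (distance of any of cell_a, cell_b from where it was at the start of the episode above 0.03 m or angle between any of cell_a, cell_b's own z axis and vertical above 0.5 rad).
It fails at once if another thing on the bench is shifted by more than 30 mm (distance of any of holder, tape, cell_case, cutters, pack from where it was at the start of the episode above 0.03 m).
It also fails if it takes over 50 s, if anything falls off the work surface, if the arm or the gripper's body presses on something with over 40 N, if the wrist force passes 120 N, or if a joint passes its speed limit or range.

## Working session

There is one attempt and no reset: what is moved stays moved. The work goes in short steps, Python scripts to look and compute and a tool call to move; the robot and the scene stay as the last step left them, time stands still between calls to the robot, and variables do not carry over. Pictures are saved under pics/ and viewed, at most 10 in all, crops included, and the job is handed in when it is done.

```bash
ls; mkdir -p pics
```

Create h.py:
```python
import numpy as np, cv2
from bench import robot
def cam(s):
    f=200/np.tan(np.radians(s["vertical_fov"])/2)
    return f,np.array(s["view"])
def ray(s,u,v):
    f,V=cam(s); K=np.array([[f,0,s["cx"]],[0,f,s["cy"]],[0,0,1.]])
    d=np.array([(u-s["cx"])/f,(v-s["cy"])/f]); p=d.copy()
    for _ in range(20): p=d/(1+s["k1"]*(p@p))
    R=V[:3,:3]; o=-R.T@V[:3,3]
    return o,R.T@np.array([p[0],-p[1],-1])
def onz(s,u,v,z):
    o,d=ray(s,u,v); return o+d*(z-o[2])/d[2]
def proj(s,P):
    f,V=cam(s); c=V[:3,:3]@np.array(P)+V[:3,3]; p=np.array([c[0],-c[1]])/-c[2]
    p=p*(1+s["k1"]*(p@p)); return p*f+[s["cx"],s["cy"]]
def snap(n,fn):
    s=robot.snapshot(n); cv2.imwrite("pics/"+fn,cv2.cvtColor(s["color"],cv2.COLOR_RGB2BGR)); np.save("pics/"+fn+".npy",s,allow_pickle=True); return s
def load(fn): return np.load("pics/"+fn+".npy",allow_pickle=True).item()
```

Run:
```python
from h import *
for n in("top","scene"):
    s=snap(n,n+"0.png"); print(n,s["vertical_fov"],s["cx"],s["cy"],s["k1"],ray(s,320,200))
print(robot.get_obs())
```

```text
bench.py
pics
top 57.72772089211173 323.1232967574645 198.55625587360046 -0.04572381251354074 (array([ 0.48221231, -0.03782317,  1.1711093 ]), array([ 0.07252144,  0.00802085, -0.99737968]))
scene 46.84027015172706 315.68267904058246 197.02833937169646 -0.01597125532975884 (array([1.24594733, 0.18242558, 1.0950458 ]), array([-0.55926108, -0.1582035 , -0.81383509]))
{'time': 0.1, 'joints': array([ 1.26782499,  0.53712363, -0.00440244,  1.53871996,  0.00259882,
        1.06731455, -0.07121843]), 'joint_vel': array([ 0.00224117, -0.0022061 ,  0.00107783, -0.00296605, -0.00175009,
        0.00099341, -0.00067445]), 'effort': array([ 2.10477971e-03, -5.72075772e+01,  9.93831195e-01, -2.52233094e+01,
       -5.61334693e-02,  1.34020983e-02,  4.54596557e-05]), 'position': array([ 0.15230871, -0.63135147,  0.2379267 ]), 'ee_rot': array([-3.11808229e+00, -3.70904468e-01,  4.95183739e-04]), 'contact_force': array([-0.44693143,  0.10727143,  0.3507987 ]), 'torque': array([ 0.00071652, -0.01499319, -0.01589068]), 'grip_force': 0.0, 'opening': 0.08828975341947325}
```

View pics/top0.png

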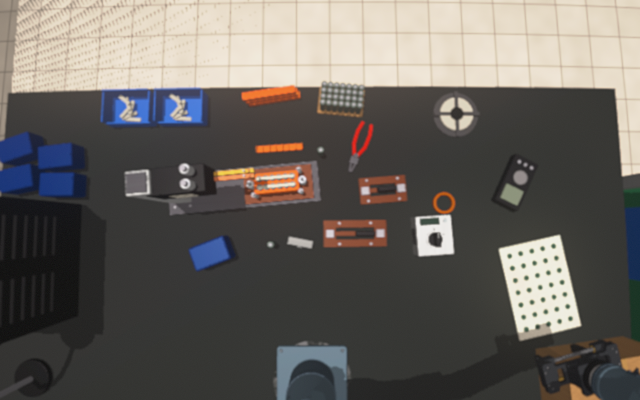

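View pics/scene0.png

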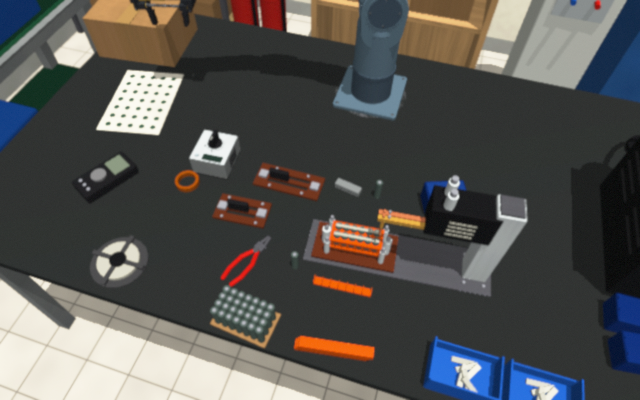

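Run:
```python
import cv2
im=cv2.imread("pics/top0.png")
c=cv2.resize(im[155:265,230:460],None,fx=3.4,fy=3.4,interpolation=cv2.INTER_CUBIC)
im2=cv2.imread("pics/scene0.png")
d=cv2.resize(im2[120:270,180:400],None,fx=3.5,fy=3.5,interpolation=cv2.INTER_CUBIC)
cv2.imwrite("pics/c1.png",c);cv2.imwrite("pics/c2.png",d)
```

```text
(no output)
```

View pics/c1.png

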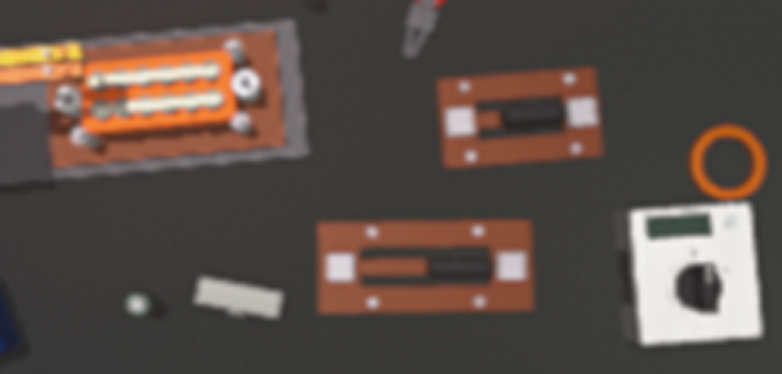

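View pics/c2.png

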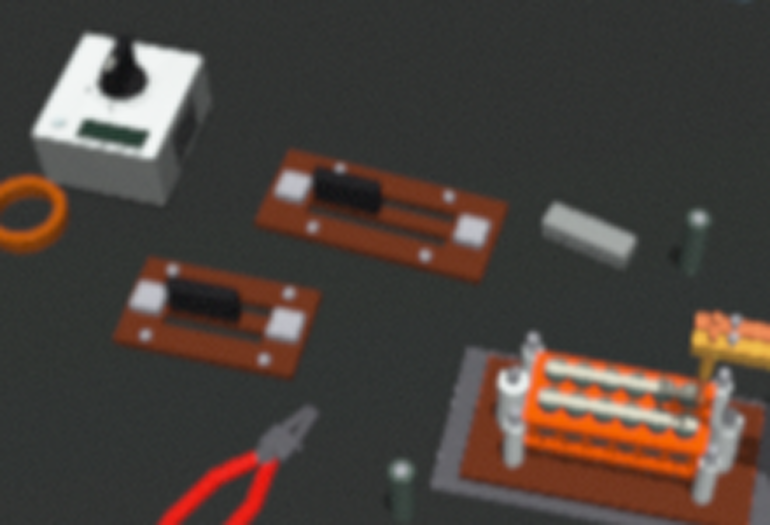

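Create m.py:
```python
from h import *
s=load("top0.png"); t=load("scene0.png")
def white(s,x0,x1,y0,y1,lo,amin=8):
    im=s["color"].astype(int); sat=im.max(2)-im.min(2)
    m=((im.min(2)>lo)&(sat<45)); z=np.zeros_like(m); z[y0:y1,x0:x1]=m[y0:y1,x0:x1]
    n,l,st,c=cv2.connectedComponentsWithStats(z.astype(np.uint8),connectivity=4)
    return [(c[i].round(2),int(st[i,4])) for i in range(1,n) if st[i,4]>=amin]
print("cover top");
for c,a in white(s,320,392,215,252,130,15): print(c,a,onz(s,*c,.016).round(4))
print("cover scene")
for c,a in white(t,250,330,155,205,130,15): print(c,a,onz(t,*c,.016).round(4))
print("pins top")
for c,a in white(s,240,312,160,205,125,3): print(c,a,onz(s,*c,.086).round(4))
print("pins scene")
for c,a in white(t,310,400,205,265,125,3): print(c,a,onz(t,*c,.086).round(4))
for nm,q,r in(("top",s,(405,465,205,265)),("scene",t,(185,245,120,185))):
    im=q["color"].astype(int); m=np.zeros(im.shape[:2],np.uint8)
    th=200 if nm=="top" else 190
    x0,x1,y0,y1=r; m[y0:y1,x0:x1]=(im.min(2)>th)[y0:y1,x0:x1]
    n,l,st,c=cv2.connectedComponentsWithStats(m); i=1+st[1:,4].argmax(); m=(l==i).astype(np.uint8)
    k=max(cv2.findContours(m,0,1)[0],key=cv2.contourArea); k=cv2.convexHull(k)
    b=cv2.approxPolyDP(k,4,True)[:,0]
    P=np.array([onz(q,*p,.071)[:2] for p in b]); print(nm,b.tolist(),P.round(4).tolist(),P.mean(0).round(4))
    H=np.array([onz(q,*p,.071)[:2] for p in k[:,0]],np.float32); print("minrect",cv2.minAreaRect(H))
    # dark switch
    hull=cv2.fillConvexPoly(np.zeros_like(m),k,1); d=((im.max(2)<60)&(hull>0)).astype(np.uint8)
    n,l,st,c=cv2.connectedComponentsWithStats(d)
    for i in range(1,n):
        if st[i,4]>15: print("dark",c[i],st[i],onz(q,*c[i],.075).round(4),onz(q,*c[i],.109).round(4))
```

```bash
python3 m.py
```

```text
cover top
[329.55 233.18] 67 [ 0.4606 -0.0584  0.016 ]
[380.  232.5] 68 [ 0.4618 -0.2186  0.016 ]
cover scene
[263.22 172.44] 54 [ 0.4594 -0.2193  0.016 ]
[314.4  185.34] 58 [ 0.4589 -0.0586  0.016 ]
pins top
[298.25 168.69] 16 [0.6562 0.0362 0.086 ]
[275.18 176.95] 123 [0.6315 0.1058 0.086 ]
[301.93 179.05] 57 [0.6247 0.0251 0.086 ]
[249.22 183.68] 37 [0.6115 0.1841 0.086 ]
[277.97 185.41] 116 [0.6058 0.0972 0.086 ]
[300.25 190.05] 20 [0.5914 0.0301 0.086 ]
[252.7  194.55] 20 [0.5785 0.1732 0.086 ]
pins scene
[389.83 211.17] 6 [0.5308 0.1728 0.086 ]
[326.88 234.05] 191 [0.6492 0.0344 0.086 ]
[389. 216.] 5 [0.5466 0.174  0.086 ]
[352.29 227.36] 107 [0.6099 0.091  0.086 ]
[384.95 245.85] 188 [0.6379 0.1832 0.086 ]
[376.2 230.6] 5 [0.6007 0.1521 0.086 ]
[355.88 236.86] 146 [0.6347 0.107  0.086 ]
top [[449, 216], [452, 252], [420, 255], [416, 218]] [[0.5113, -0.4218], [0.4023, -0.4279], [0.3942, -0.33], [0.5059, -0.3204]] [ 0.4534 -0.375 ]
minrect ((0.4542747139930725, -0.3746800422668457), (0.11526565253734589, 0.10575293004512787), 3.459923505783081)
dark [434.71764706 239.64705882] [430 234  11  12  85] [ 0.4402 -0.3747  0.075 ] [ 0.4415 -0.3643  0.109 ]
scene [[204, 131], [236, 137], [223, 164], [190, 157]] [[0.4032, -0.4295], [0.3964, -0.3268], [0.5057, -0.3204], [0.5107, -0.4229]] [ 0.454  -0.3749]
minrect ((0.4528604745864868, -0.3752540349960327), (0.11527076363563538, 0.10630083084106445), 3.597625494003296)
dark [214.76146789 140.76146789] [209 132  12  16 109] [ 0.4332 -0.3791  0.075 ] [ 0.4603 -0.3604  0.109 ]
```

The top crop shows the long cover at crop (425,267), with its grip towards world -y. The short cover is above it and the controller is at the right. The jig pins are at about (245,83) and (68,99). The scene crop agrees on the covers and controller, with the grips at the left ends. Measured sizes (bush spacing 160.5 mm, pin spacing 159.5 mm) match the given ones. Moving above the switch.

Units first: shifts go in shares of 62.5 mm and turns go in shares of 90 degrees. So 0.0397 m is 0.6352, 0.038 m is 0.608, 0.172 rad / 1.5708 = 0.1095.

Request:
{"op": "inch_along", "data": {"steps": [[0, 0, 0, 0.1095], [0.608, -0.4736, 0, 0], [0.608, -0.4736, 0, 0], [0.608, -0.4736, 0, 0], [0.608, -0.4736, 0, 0], [0.608, -0.4736, 0, 0], [0.608, -0.4736, 0, 0], [0.608, -0.4736, 0, 0], [0.6352, -0.4768, 0, 0], [0, 0, 0, 0]], "jaw": 0.06}}

```text
time: 1.35
position: [0.4458, -0.3713, 0.2384]
ee_rot: [-3.137, -0.114, -0.002]
contact_force: [-0.4, -0.0, 0.4]
opening: 0.0602
grip_force: 0.0
```

Run:
```python
from h import *
o=robot.get_obs();R=cv2.Rodrigues(np.array(o["ee_rot"]))[0];print(o["position"],R[:,0],o["joints"])
s=snap("wrist","w0.png");print(proj(s,[.4416,-.3757,.109]))
```

```text
[ 0.44577564 -0.37132835  0.23839409] [0.99736839 0.072485   0.0014913 ] [ 0.67748539  0.41978415 -0.07756522  1.72588663  0.03451509  0.99748853
 -0.91034703]
[322.90848381 198.9381387 ]
```

View pics/w0.png

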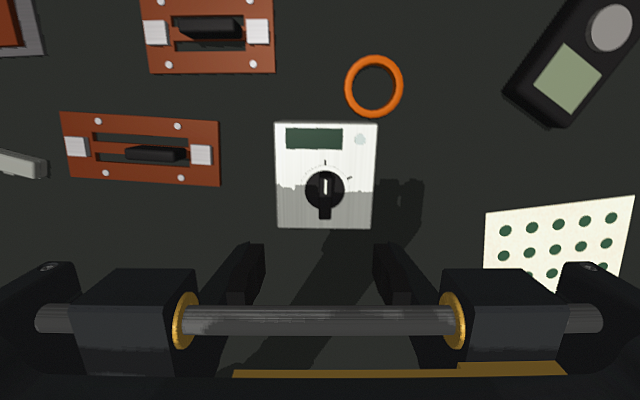

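The wrist view has the switch bar centred near (325,198), where I predicted (323,199). It lies along the image's vertical. Descending and gripping.

Scaled: 0.04 m is 0.64, -0.0045 m is -0.072, 0.01 rad / 1.5708 = 0.0064.

Request:
{"op": "inch_along", "data": {"steps": [[-0.072, 0.0704, 0.32, 0.0064], [0, 0, 0.64, 0], [0, 0, 0.64, 0], [0, 0, 0.48, 0], [0, 0, 0.32, 0], [0, 0, 0.112, 0], [0, 0, 0, 0]]}}

```text
time: 2.28
position: [0.4372, -0.381, 0.0817]
ee_rot: [3.14, 0.084, -0.001]
contact_force: [0.0, 0.6, 0.4]
opening: 0.0599
grip_force: 0.0
```

Request:
{"op": "inch_along", "data": {"steps": [[0, 0, 0, 0], [0, 0, 0, 0], [0, 0, 0, 0], [0, 0, 0, 0], [0, 0, 0, 0]], "jaw": 0.005}}

```text
time: 2.9
position: [0.4379, -0.3775, 0.0816]
ee_rot: [-3.136, -0.088, 0.002]
contact_force: [-2.0, 2.3, 10.1]
opening: 0.0128
grip_force: 30.0
```

The command had been ahead of my reading, so I'm now about 4 mm off the axis. I'll open, correct that, and grip again.

Scaled: -0.0048 m is -0.0768, 0.0042 m is 0.0672.

Request:
{"op": "inch_along", "data": {"steps": [[0, 0, 0, 0], [0, 0, 0, 0], [0.0672, -0.0768, 0, 0], [0, 0, 0, 0], [0, 0, 0, 0], [0, 0, 0, 0]], "jaw": 0.06}}

```text
time: 3.65
position: [0.4418, -0.3754, 0.0817]
ee_rot: [3.14, 0.086, -0.0]
contact_force: [0.3, 0.4, -0.2]
opening: 0.0603
grip_force: 0.0
```

Request:
{"op": "inch_along", "data": {"steps": [[0, 0, 0, 0], [0, 0, 0, 0], [0, 0, 0, 0], [0, 0, 0, 0], [0, 0, 0, 0]], "jaw": 0.005}}

```text
time: 4.28
position: [0.442, -0.3772, 0.0819]
ee_rot: [3.137, 0.085, 0.002]
contact_force: [1.8, -0.7, -7.0]
opening: 0.0126
grip_force: 30.0
```

Scaled: 0.0015 m is 0.024, 0.16 rad / 1.5708 = 0.1019.

Request:
{"op": "inch_along", "data": {"steps": [[0, 0.024, 0, 0.0891], [0, 0, 0, 0.1019], [0, 0, 0, 0.1019], [0, 0, 0, 0.1019], [0, 0, 0, 0.1019], [0, 0, 0, 0.1019], [0, 0, 0, 0.0891], [0, 0, 0, 0.0509], [0, 0, 0, 0], [0, 0, 0, 0]]}}

```text
time: 5.52
position: [0.4421, -0.3771, 0.0819]
ee_rot: [2.675, -1.646, 0.001]
contact_force: [0.1, -2.8, -0.1]
opening: 0.0133
grip_force: 30.0
```

Run:
```python
from h import *
o=robot.get_obs();R=cv2.Rodrigues(np.array(o["ee_rot"]))[0];print(np.arctan2(R[1,0],R[0,0]),o["torque"],o["joints"][6])
```

```text
-1.103059934585228 [-0.42683017  0.03411265  0.55190334] -1.8549798590484787
```

At the stop: turned about 1.16 rad, and the torque has risen to 0.55 Nm. Opening fully, then rising.

Request:
{"op": "inch_along", "data": {"steps": [[0, 0, 0, 0], [0, 0, 0, 0], [0, 0, 0, 0], [0, 0, 0, 0], [0, 0, 0, 0], [0, 0, 0, 0]], "jaw": 0.088}}

```text
time: 6.28
position: [0.4419, -0.3762, 0.0815]
ee_rot: [-2.674, 1.649, 0.001]
contact_force: [-0.1, -0.5, 0.1]
opening: 0.0711
grip_force: 0.0
```

Request:
{"op": "inch_along", "data": {"steps": [[0, 0, -0.32, 0], [0, 0, -0.64, 0], [0, 0, -0.64, 0], [0, 0, -0.64, 0], [0, 0, 0, 0], [0, 0, 0, 0]]}}

```text
time: 7.02
position: [0.4418, -0.3764, 0.222]
ee_rot: [-2.674, 1.649, 0.0]
contact_force: [-0.3, 0.6, -0.9]
opening: 0.088
grip_force: 0.0
```

Run:
```python
from h import *
s=snap("wrist","w1.png"); t=snap("top","top1.png")
o=robot.get_obs();R=cv2.Rodrigues(np.array(o["ee_rot"]))[0];print(np.arctan2(R[1,0],R[0,0]),o["position"])
p=proj(s,[.442,-.376,.109]).astype(int);print(p)
```

```text
-1.105058646539669 [ 0.4413805  -0.37607784  0.2208187 ]
[318 199]
```

View pics/w1.png

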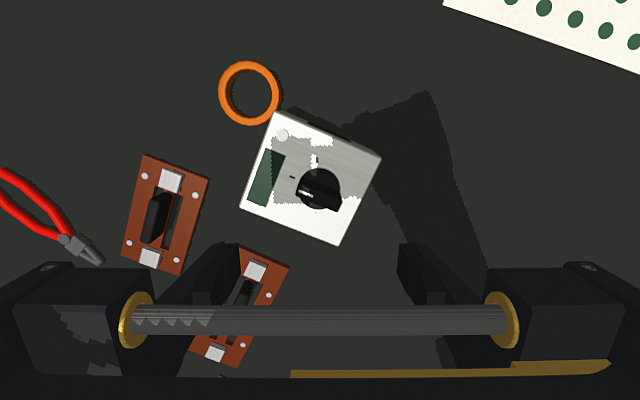

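The switch has sprung back to the controller's x direction: in this view its bar points at the box edges, at (320,190). Next is the long cover.

Scaled: -0.186 rad / 1.5708 = -0.1184.

Request:
{"op": "inch_along", "data": {"steps": [[0, 0, 0, -0.1184], [0, 0, 0, -0.1184], [0, 0, 0, -0.1184], [0, 0, 0, -0.1184], [0, 0, 0, -0.1184], [0, 0, 0, -0.1184], [0, 0, 0, -0.1184], [0, 0, 0, -0.1184], [0, 0, 0, -0.1184], [0, 0, 0, -0.1184]], "quiet": true}}

```text
ok
```

Request:
{"op": "inch_along", "data": {"steps": [[0, 0, 0, -0.1044], [0, 0, 0, -0.1044], [0, 0, 0, -0.1044], [0, 0, 0, -0.1044], [0, 0, 0, -0.1044], [0.8, 0.072, 0, 0], [0.8, 0.072, 0, 0], [0.8, 0.072, 0, 0], [0.8, 0.072, 0, 0], [0, 0, 0, 0]]}}

```text
time: 9.62
position: [0.4591, -0.1723, 0.221]
ee_rot: [-2.208, -2.232, -0.001]
contact_force: [-0.5, -0.5, -0.3]
opening: 0.088
grip_force: 0.0
```

Request:
{"op": "inch_along", "data": {"steps": [[0, 0, 0, 0], [0, 0, 0, 0]]}}

```text
time: 9.88
position: [0.4587, -0.178, 0.2213]
ee_rot: [-2.219, -2.223, 0.001]
contact_force: [-0.6, -0.3, 0.4]
opening: 0.0881
grip_force: 0.0
```

Run:
```python
from h import *
s=snap("wrist","w2.png")
o=robot.get_obs();R=cv2.Rodrigues(np.array(o["ee_rot"]))[0];print(np.arctan2(R[1,0],R[0,0]),o["position"])
for P in([.4598,-.0585,.016],[.4606,-.219,.016],[.4603,-.1687,.044]):print(proj(s,P).round(1))
im=s["color"].astype(int);m=((im.min(2)>130)&(im.max(2)-im.min(2)<45)).astype(np.uint8)
n,l,st,c=cv2.connectedComponentsWithStats(m)
for i in range(1,n):
    if st[i,4]>100:print(c[i].round(1),st[i],onz(s,*c[i],.016).round(4))
```

```text
1.57253392579748 [ 0.45880684 -0.17791259  0.22134424]
[319.5  71.5]
[319.7 209.2]
[319.7 174.8]
[289.7   8.8] [277   0  26  21 463] [0.4284 0.0025 0.016 ]
[470.4  28.4] [ 416    0  120   46 2681] [ 0.6212 -0.0144  0.016 ]
[ 8.5 83.7] [   0   19   30  102 1443] [ 0.1033 -0.0682  0.016 ]
[596.1  37.6] [587  27  19  22 320] [ 0.7623 -0.0202  0.016 ]
[320.   72.5] [309  61  23  24 551] [ 0.4604 -0.0595  0.016 ]
[508.7 143.8] [483 130  51  29 835] [ 0.6857 -0.1361  0.016 ]
[430.5 173.7] [419 163  23  22 456] [ 0.5957 -0.173   0.016 ]
[320. 209.] [311 199  19  21 362] [ 0.461  -0.2187  0.016 ]
[314.7 291.7] [ 264  275   98   32 2306] [ 0.4541 -0.3403  0.016 ]
[317.5 325.8] [  130   306   377    70 12449] [ 0.4581 -0.3983  0.016 ]
[ 78.  328.2] [  29  311   84   36 1599] [ 0.1011 -0.4076  0.016 ]
[551.9 328.7] [ 523  311   73   38 1303] [ 0.8069 -0.4063  0.016 ]
```

View pics/w2.png

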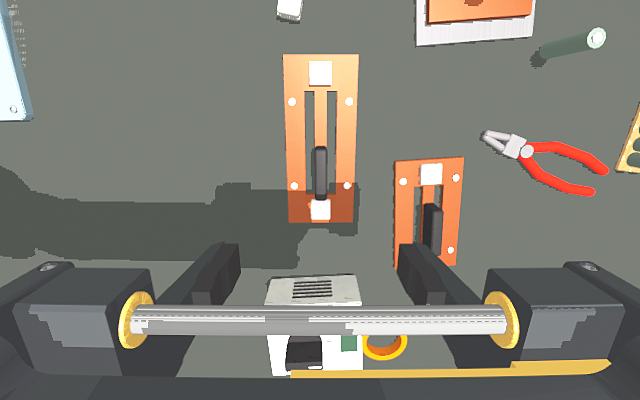

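The wrist view confirms the long cover: bushes at (320,72) and (320,209), grip bar at (320,173), with the short cover well clear to the right. Descending to the grip.

Scaled: 0.045 m is 0.72, 0.0089 m is 0.1424.

Request:
{"op": "inch_along", "data": {"steps": [[0.1424, 0.0304, 0.48, 0], [0, 0, 0.72, 0], [0, 0, 0.72, 0], [0, 0, 0.72, 0], [0, 0, 0.48, 0], [0, 0, 0.2, 0], [0, 0, 0, 0], [0, 0, 0, 0]], "jaw": 0.06}}

```text
time: 10.92
position: [0.4619, -0.1682, 0.0153]
ee_rot: [2.216, 2.224, 0.001]
contact_force: [1.1, -0.3, 0.2]
opening: 0.0603
grip_force: 0.0
```

Request:
{"op": "inch_along", "data": {"steps": [[0, 0, 0, 0], [0, 0, 0, 0], [0, 0, 0, 0], [0, 0, 0, 0], [0, 0, 0, 0]], "jaw": 0.005}}

```text
time: 11.55
position: [0.461, -0.1677, 0.0142]
ee_rot: [-2.217, -2.226, 0.0]
contact_force: [0.8, 0.7, 0.5]
opening: 0.0135
grip_force: 30.0
```

Scaled: -0.03 m is -0.48, -0.02 m is -0.32, -0.041 rad / 1.5708 = -0.0261.

Request:
{"op": "inch_along", "data": {"steps": [[0, 0, -0.16, 0], [0, 0, -0.32, 0], [0, 0, -0.48, 0], [0, 0, -0.48, 0], [0, 0, -0.192, 0], [0, 0, 0, -0.0261], [0, 0, 0, -0.0261], [0, 0, 0, 0]]}}

```text
time: 12.55
position: [0.4603, -0.1675, 0.1152]
ee_rot: [-2.121, -2.314, 0.001]
contact_force: [0.5, -0.5, -3.5]
opening: 0.014
grip_force: 30.0
```

Request:
{"op": "inch_along", "data": {"steps": [[0.016, 0.32, 0, 0], [0.016, 0.48, 0, 0], [0.032, 0.64, 0, 0], [0.032, 0.64, 0, 0], [0.032, 0.48, 0, 0], [0.032, 0.312, 0, 0], [0, 0, 0, 0], [0, 0, 0, 0], [0, 0, 0, 0], [0, 0, 0, 0]]}}

```text
time: 13.8
position: [0.6385, -0.1427, 0.1163]
ee_rot: [-2.124, -2.314, 0.001]
contact_force: [-0.8, 0.4, -2.9]
opening: 0.0138
grip_force: 30.0
```

Create l.py:
```python
from h import *
import sys
tag=sys.argv[1]
o=robot.get_obs();R=cv2.Rodrigues(np.array(o["ee_rot"]))[0];print(np.arctan2(R[1,0],R[0,0]),o["position"],o["opening"])
T=np.array(o["position"]); y=R[:,0]; x=R[:,1]
C=T+y*.0288; C[2]-=.0142
bf=C+.08*y+[0,0,.016]; bn=C-.08*y+[0,0,.016]
print("pred center",C)
for n in("top","scene","wrist"):
    s=snap(n,n+tag+".png"); im=s["color"].astype(int)
    m=((im.min(2)>130)&(im.max(2)-im.min(2)<45)).astype(np.uint8)
    k,l,st,c=cv2.connectedComponentsWithStats(m,connectivity=4)
    for nm,P in(("far",bf),("near",bn)):
        p=proj(s,P); d=np.linalg.norm(c[1:]-p,axis=1); i=1+d.argmin()
        print(n,nm,"pred px",p.round(1),"seen",c[i].round(1),st[i,2:],onz(s,*c[i],P[2]).round(4),"pred",P.round(4))
```

```bash
python3 l.py 3; python3 -c "
import cv2
a=cv2.imread('pics/top3.png')[140:250,220:400];b=cv2.imread('pics/scene3.png')[140:270,200:420]
a=cv2.resize(a,(760,464*760//760));cv2.imwrite('pics/c3.png',cv2.resize(b,None,fx=3.6,fy=3.6))"
```

```text
1.6563016953363998 [ 0.63848298 -0.14274746  0.11626322] 0.013810869321987185
pred center [ 0.63602342 -0.11405268  0.1020574 ]
top far pred px [321.6 176. ] seen [321.5 176.1] [10 10 83] [ 0.629 -0.034  0.118] pred [ 0.6292 -0.0343  0.118 ]
top near pred px [376.  171.1] seen [333.  186.5] [3 2 6] [ 0.5981 -0.0675  0.1181] pred [ 0.6429 -0.1938  0.1181]
scene far pred px [303.6 214. ] seen [303.7 213.7] [11 10 81] [ 0.6283 -0.0344  0.118 ] pred [ 0.6292 -0.0343  0.118 ]
scene near pred px [243.4 202.6] seen [228.7 196.7] [2 2 3] [ 0.6371 -0.2376  0.1181] pred [ 0.6429 -0.1938  0.1181]
wrist far pred px [317.6  39.2] seen [318.3  41.2] [  57   62 3429] [ 0.6296 -0.0351  0.118 ] pred [ 0.6292 -0.0343  0.118 ]
wrist near pred px [317.5 335.8] seen [318.9 326.2] [ 101   46 3210] [ 0.6431 -0.1866  0.1181] pred [ 0.6429 -0.1938  0.1181]
```

View pics/c3.png

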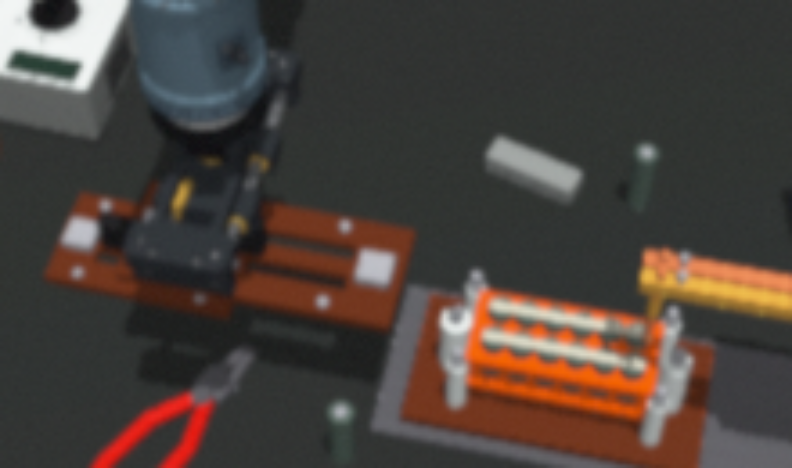

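The cover hangs level in the scene view, with its far bush at about crop (375,267), and the bush reads within 1 mm of prediction. Next I'll check the pin estimate in both fixed views before sliding.

Run:
```python
from h import *
out=[]
c=np.array([.618,.1048]);a=.085;x=np.array([np.cos(a),np.sin(a)]);y=np.array([-x[1],x[0]])
for fn,(u0,u1,v0,v1) in(("top3.png",(238,318,160,205)),("scene0.png",(312,400,205,262))):
    s=load(fn);im=cv2.cvtColor(s["color"],cv2.COLOR_RGB2BGR)[v0:v1,u0:u1];k=8
    im=cv2.resize(im,None,fx=k,fy=k,interpolation=cv2.INTER_CUBIC)
    for q,z in(((0,80),.092),((0,-80),.092),((33,72),.086),((33,-72),.086),((-33,72),.086),((-33,-72),.086)):
        P=np.r_[c+q[0]/1e3*x+q[1]/1e3*y,z];p=(proj(s,P)-[u0,v0]+.5)*k
        cv2.drawMarker(im,tuple(int(t) for t in p),(255,0,255),0,12,1)
    out.append(im[:290 if fn[0]=="t" else 420,:640])
cv2.imwrite("pics/c4.png",cv2.resize(np.vstack(out),None,fx=.84,fy=.84))
```

```text
(no output)
```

View pics/c4.png

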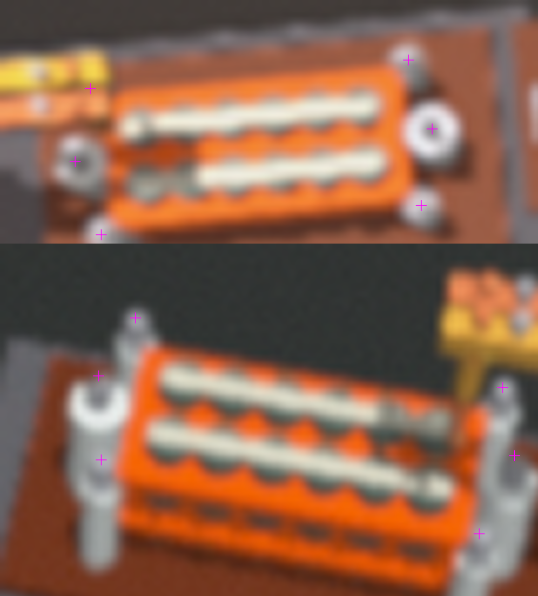

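The markers fall on the near pin, the head post and the lifter tops to within about 2 mm in both views. Sliding in under the electrodes.

Scaled: 0.035 m is 0.56, 0.0012 m is 0.0192.

Request:
{"op": "inch_along", "data": {"steps": [[0.16, 0.0192, 0.032, 0], [0.4, 0, 0, 0], [0.56, 0, 0, 0], [0.56, 0, 0, 0], [0.56, 0, 0, 0], [0.56, 0, 0, 0], [0.4, 0, 0, 0], [0.232, 0, 0, 0], [0.08, 0, 0, 0], [0, 0, 0, 0]]}}

```text
time: 15.2
position: [0.6214, 0.0757, 0.1141]
ee_rot: [2.124, 2.314, -0.001]
contact_force: [0.3, -0.2, -3.5]
opening: 0.0137
grip_force: 30.0
```

Request:
{"op": "inch_along", "data": {"steps": [[0, 0, 0, 0], [0, 0, 0, 0], [0, 0, 0, 0]]}}

```text
time: 15.58
position: [0.6214, 0.0759, 0.1142]
ee_rot: [2.125, 2.314, -0.0]
contact_force: [-0.4, -0.3, -2.5]
opening: 0.0135
grip_force: 30.0
```

```bash
python3 l.py 4
```

```text
1.656177882178948 [0.62142302 0.07594003 0.11419133] 0.013506474529374332
pred center [0.61896702 0.10463512 0.09998653]
top far pred px [247.1 182.3] seen [244.5 182. ] [4 3 8] [0.613  0.1919 0.116 ] pred [0.6121 0.1843 0.116 ]
top near pred px [301.4 177.3] seen [301.6 174.7] [ 8  5 28] [0.6336 0.0244 0.116 ] pred [0.6258 0.0249 0.116 ]
scene far pred px [389.2 231.3] seen [387.2 231.4] [3 2 5] [0.6138 0.1796 0.116 ] pred [0.6121 0.1843 0.116 ]
scene near pred px [326.3 219.4] seen [325.1 221.2] [ 7  5 22] [0.6321 0.0238 0.116 ] pred [0.6258 0.0249 0.116 ]
wrist far pred px [318.3  39.5] seen [308.7  40.4] [  36   61 2144] [0.608  0.1836 0.116 ] pred [0.6121 0.1843 0.116 ]
wrist near pred px [318. 336.] seen [318.3 345.7] [ 40  18 494] [0.6266 0.0176 0.116 ] pred [0.6258 0.0249 0.116 ]
```

Scaled: 0.004 m is 0.064, 0.003 m is 0.048.

Request:
{"op": "inch_along", "data": {"steps": [[0, 0, 0.064, 0], [0, 0, 0.064, 0], [0, 0, 0.048, 0], [0, 0, 0.032, 0], [0, 0, 0, 0], [0, 0, 0, 0]]}}

```text
time: 16.48
position: [0.6214, 0.0765, 0.1013]
ee_rot: [2.124, 2.315, 0.0]
contact_force: [0.3, 0.1, -3.1]
opening: 0.0135
grip_force: 30.0
```

```bash
python3 l.py 5 | head -2
```

```text
1.6568836156643079 [0.62143438 0.07651563 0.10129   ] 0.01348996438240154
pred center [0.61895812 0.10520898 0.08709152]
```

No contact force with the underside below the pin tips, so both pins have entered. Pressing down.

Scaled: 0.002 m is 0.032.

Request:
{"op": "inch_along", "data": {"steps": [[0, 0, 0.032, 0], [0, 0, 0.032, 0], [0, 0, 0, 0], [0, 0, 0, 0]]}}

```text
time: 17.12
position: [0.6216, 0.0764, 0.0976]
ee_rot: [2.124, 2.314, 0.001]
contact_force: [-1.4, -0.9, 4.3]
opening: 0.0138
grip_force: 30.0
```

Request:
{"op": "inch_along", "data": {"steps": [[0, 0, 0.032, 0], [0, 0, 0.032, 0], [0, 0, 0, 0], [0, 0, 0, 0]]}}

```text
time: 17.62
position: [0.6217, 0.0764, 0.0952]
ee_rot: [2.123, 2.314, 0.0]
contact_force: [-6.5, -2.0, 18.5]
opening: 0.0138
grip_force: 30.0
```

```bash
python3 l.py 6
```

```text
1.6566566217932746 [0.62169109 0.07643922 0.09522701] 0.01383593302604834
pred center [0.61922136 0.10513312 0.08100825]
top far pred px [248.2 183. ] seen [250. 178.] [1 1 1] [0.6273 0.1797 0.097 ] pred [0.6124 0.1848 0.097 ]
top near pred px [301.6 178.1] seen [301.6 175.7] [ 6  5 23] [0.6334 0.0254 0.0971] pred [0.6261 0.0254 0.0971]
scene far pred px [388.3 235.4] seen [390.4 234.9] [4 3 7] [0.6091 0.1895 0.097 ] pred [0.6124 0.1848 0.097 ]
scene near pred px [326.2 223.5] seen [325.  225.5] [ 7  4 21] [0.6328 0.0243 0.0971] pred [0.6261 0.0254 0.0971]
wrist far pred px [318.2  38.7] seen [309.1  40.2] [  38   61 2212] [0.6084 0.1839 0.097 ] pred [0.6124 0.1848 0.097 ]
wrist near pred px [318.  335.6] seen [318.6 345.3] [ 40  18 444] [0.6271 0.0182 0.0971] pred [0.6261 0.0254 0.0971]
```

Scaled: -0.001 m is -0.016.

Request:
{"op": "inch_along", "data": {"steps": [[0, -0.016, 0.016, 0], [0, 0, 0.016, 0], [0, 0, 0, 0], [0, 0, 0, 0], [0, 0, 0, 0]]}}

```text
time: 18.4
position: [0.6217, 0.0765, 0.0951]
ee_rot: [2.123, 2.313, 0.002]
contact_force: [-9.0, -4.5, 30.3]
opening: 0.0137
grip_force: 30.0
```

```bash
python3 l.py 7 | head -2
```

Run:
```python
from h import *
for t in "34567":
    s=load(f"wrist{t}.png");im=s["color"].astype(int);m=((im.min(2)>130)&(im.max(2)-im.min(2)<60)).astype(np.uint8);m[300:]=0
    m[:,:220]=0;m[:,420:]=0
    k,l,st,c=cv2.connectedComponentsWithStats(m,connectivity=4)
    print(t,[(c[i].round(1).tolist(),int(st[i,4])) for i in range(1,k) if st[i,4]>25])
```

```text
1.6564936114763142 [0.62169912 0.07647372 0.09512355] 0.013722574036812008
pred center [0.61923406 0.10516801 0.08089807]
3 [([318.3, 40.9], 3476), ([251.1, 111.9], 239), ([385.1, 111.9], 254), ([347.6, 187.8], 138), ([400.1, 211.7], 178), ([235.9, 236.4], 61)]
4 [([367.3, 1.0], 52), ([308.7, 40.4], 2145), ([296.2, 161.7], 2241), ([251.0, 112.1], 228), ([385.9, 113.7], 35), ([340.4, 193.9], 1316)]
5 [([309.3, 40.5], 2188), ([295.6, 160.6], 2405), ([250.9, 112.0], 222), ([341.9, 199.6], 1195), ([287.6, 212.5], 48)]
6 [([309.1, 40.2], 2212), ([295.0, 161.4], 2426), ([250.6, 112.0], 222), ([342.1, 203.6], 1101), ([285.9, 182.9], 50), ([286.7, 215.5], 37)]
7 [([309.6, 40.2], 2278), ([294.9, 161.3], 2446), ([250.5, 112.0], 228), ([342.0, 203.5], 1107), ([285.8, 183.6], 52), ([286.7, 216.3], 39)]
```

View pics/wrist7.png

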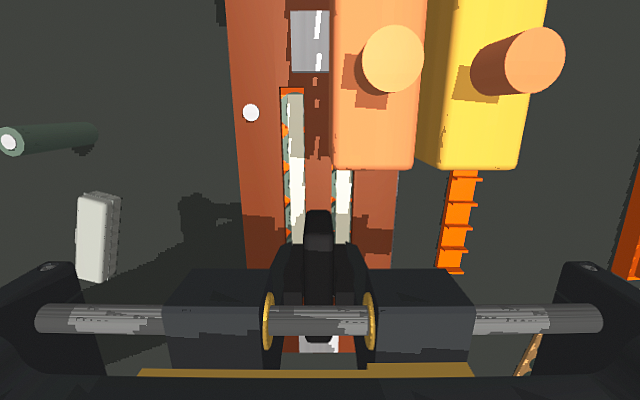

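The rivet at (251,112) has not moved in the wrist view since the carry, so the cover has not tilted in the grip. Its underside is at 0.081 m, the home plane, with a 30 N push. Handing in.

```bash
python3 -c "
from bench import robot
print(robot.finish_job())"
```

```text
the job is handed in; nothing more can be done
None
```

I turned the switch to its stop and let it spring back, then set the long cover on both pins and held it pressed home at about 30 N; the job is handed in at about 18.6 s, with no verdict returned.

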